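# Eject a dry-block insert with its lever and set it in the tray

### The arm

A 6-joint arm with a two-finger parallel gripper is mounted at the origin on a cart in front of the work surface, level with it; the furniture and walls round the work are solid. World frame = base frame: x ahead of the robot, y to its left, z up, the work surface at z = 0. Lengths are in m, angles in rad, forces in N, time in s.
With the tool pointing down it reaches from about 0.275 to 0.975 m from the base axis. Payload 8.4 kg.
Tool frame: the origin (TCP) lies on the centre line of the jaws, within the pads' length; the fingertips stand 22 mm ahead of it and the grasp point (between the pads) lies 3 mm ahead of it (arm.tip_extent is the distance from the TCP to the fingertips, in m); x points along the fingers, y is the direction in which the jaws open and shut, and the axes are right-handed (so a half turn about x gives the same grasp; the last joint's range is limited). The gripper opens to 92 mm and grips with 3 to 60 N. Pads are 20 mm wide; open, the fingers measure 128 mm over their backs; the gripper's body (75 mm by 189 mm) begins 69 mm behind the grasp point.
Start: joints at [1.244, 0.353, 1.633, -0, 1.155, -0.002], TCP at [0.199, 0.592, 0.237] pointing down, gripper open.
Joint ranges: [-2.63, 2.63], [-0.92, 2.1], [0.06, 2.66], [-1.3, 4.44], [0, 2.69], [-3.02, 3.02]. Speed limits (rad/s): [2.22, 2.22, 2.79, 3.14, 3.14, 3.14].

### API

Orientations are given as a unit quaternion [w, x, y, z].
In Python, from cell import arm gives the robot as it stands.
- The arm moves only by the tool servo_tool, never from a script. Its argument "moves" is a list of rows, each a list of 3 entries, a list of its own where there are three numbers: the finger opening in mm, from 0 to 91.9, then the shift along the tool's x, y, z in mm, then the turn, a rotation vector about the tool's x, y, z in rad. A call has 1 to 12 rows; each row is the pose to reach, as a shift and turn from the pose commanded when the call began, along the tool's axes at that moment; what a row does not reach only later rows make up. A row lasts 1/8 s, in which the tool goes at most 62.5 mm and 10.7 degrees, less where a joint would pass 70% of its speed; a pose out of reach is approached as far as the arm can. A call with a gripper value outside its range is refused whole. The fingers move at their own pace and stop on an object; the grip force is fixed at half the most. Time passes only in rows, so rows that repeat a pose let the fingers close. It gives the time, the measured TCP pose, the force and the opening at its end, in the units of the state.
- arm.get_state(): the state, without advancing time (a new reading comes with each control period).
- arm.camera(name): name is "scene" or "side" or "wrist"; returns the picture (420x560x3 uint8, red, green, blue); there is no depth.
- arm.get_calibration(name): a dict with "mtx" (3x3 intrinsics, pixels), "eye" and "attitude" of the camera in the world. Camera axes: x right, y down, z forward; pixel columns grow to the right and rows downward; lengths in m; the calibration is good to about 2 mm. A picture is of the moment at which its call begins: read the wrist's pose just before it. get_calibration takes no time and is no camera call; for the wrist camera it gives the pose at the moment of the call.
- arm.close_job(): hands the job in, once; it reports no verdict.
The state is a dict: "time": time; "joints": joint angles; "joint_velocities": joint speeds; "tau": joint torques, N m; "tcp_pos": TCP position; "orientation": TCP orientation; "wrist_force": force on the tool from outside, world axes, zero at the start; "moment": the same for the moment, N m; "opening": finger opening in m.
Only numpy, scipy, OpenCV 4.12 (cv2) and the standard library are available. Lean on these libraries where they do the work, as an engineer would, in place of code of your own. Each camera call takes 0.05 s, during which the arm holds its last target.

### The job

In the aluminium dry-block station, slide the keeper bar fully open, press down the ejector lever of the pocket that holds the insert with four small wells so that the insert rises, then lift it out and set it down (not drop it) upright on the floor of the steel tray. Finish by sliding the keeper bar fully home again. The insert with one large well must stay seated, and the small glass beaker must stay where it stands.

Things in the scene. Friction and masses are not known exactly. Their poses are not given: they have to be found in the camera images.
- station: Aluminium block fixed to the bench, 90 (x) x 170 (y) x 65 (z) mm; origin at the centre of its underside, on the bench. Its -x face carries two ejector levers, its rear top edge (+x) the keeper bar. Two square pockets 42 x 42 mm, 46 mm deep, open at the top, are centred at x = 0, y = +45 and y = -45 mm. In each sits an insert, its top 1 mm below the block's top; either insert may be in either pocket.
- pocket_left (a point): Centre of the mouth of the pocket at the station's +y side, at the block's top (65 mm up). Axes as the station's.
- pocket_right (a point): Centre of the mouth of the pocket at the station's -y side, likewise.
- lever_left_pad (a point): Centre of the top of the black thumb pad (24 x 26 mm, ribbed) of the ejector lever that serves the left (+y) pocket. The lever pokes out from the station's -x face; its pad lies 106 mm to -x of the pocket's centre, 58 mm above the bench at rest and 31 mm when fully pressed.
- lever_right_pad (a point): The same for the right (-y) pocket.
- lever_left (a joint): Angle of the left lever, rad: 0 at rest (tilted up), 0.5 fully pressed (stop). The pad goes straight down by 27 mm and needs about 5 to 9 N; friction holds the lever where it is left. It raises the insert in its pocket by 42 mm per rad after 1 mm of play: 21 mm at the stop, so that the insert then stands 20 mm proud of the block and stays there, free to be grasped and lifted.
- lever_right (a joint): The same for the right lever.
- keeper_knob (a point): Centre of the black round knob (16 mm across, 20 mm tall, its top 101 mm above the bench) that stands on the keeper bar. The bar is steel, 12 x 116 mm, and lies along y on the block's rear top edge, 36 mm to +x of the pockets' line, its top 8 mm above the block's.
- keeper (a joint): Travel of the keeper bar along the station's +y, m: 0 home (a tongue lies over each insert's rear edge and blocks it from rising), 0.040 fully open (stop; both inserts free). About 2 N of friction; it stays where it is left. Push the knob from its side.
- four_well_mid (a point): Centre (half-way up) of the loose aluminium insert with four small wells (11 mm each) in its top: 40 x 40 mm, 45 mm tall, about 0.15 kg; its axes are the station's within a few hundredths of a radian, z up. Once risen it can be grasped across its y faces; behind it (+x) lie the keeper's tongues and bar.
- one_well_mid (a point): Centre (half-way up) of the other loose insert, of the same outer size, with a single large well (28 mm) in its top.
- tray: Square steel tray fixed to the bench, 100 x 100 mm outside, walls 3 mm thick and 14 mm high, floor 3 mm above the bench; origin at the centre of its underside.
- beaker_mid (a point): Centre of a small glass beaker (52 mm across, 58 mm tall), a loose bystander.
There are look-alikes about, which are no part of the job. What is shaped like the part that bears one_well_mid but brown or turquoise is not meant.

How it is judged:
By the outcome, as a careful person would: the job done as asked, in the order asked, and still so for the second after the job is handed in, with the robot touching nothing.
It also fails if it takes over 58 s, if anything falls off the work surface, if the arm or the gripper's body presses on something with over 40 N, if the wrist force passes 120 N, or if a joint passes its speed limit or range.

## Working session

There is one attempt and no reset: what is moved stays moved. The work goes in short steps, Python scripts to look and compute and a tool call to move; the robot and the scene stay as the last step left them, time stands still between calls to the robot, and variables do not carry over. Pictures are saved under pics/ and viewed, and the job is handed in when it is done.

Besides the shell and the picture viewer there is one more tool, called in YAML: its name, and indented under it one key for each argument. servo_tool: Moves the arm, as the interface text tells. Its arguments: {"type":"object","properties":{"moves":{"type":"array"}},"required":["moves"]}

```bash
mkdir -p pics; ls; python3 - <<'E'
from cell import arm
import cv2,numpy as np
s=arm.get_state();print(s)
for n in("scene","side","wrist"):
    c=arm.get_calibration(n);print(n,c)
    cv2.imwrite(f"pics/{n}0.png",arm.camera(n)[:,:,::-1])
E
```

```text
pics
{'time': 0.0, 'joints': array([ 1.24359436e+00,  3.53666596e-01,  1.63414375e+00, -2.62547410e-05,
        1.15523660e+00, -2.38844320e-03]), 'joint_velocities': array([-0.00027657,  0.00070499, -0.0003446 ,  0.00041829,  0.00081047,
        0.00094953]), 'tau': array([ 2.66794297e-03, -5.93860602e+01, -3.34211111e+01,  7.01899873e-02,
        2.36179488e-02, -8.55172198e-05]), 'tcp_pos': array([0.19930155, 0.59185657, 0.23584806]), 'orientation': array([ 0.6977264 ,  0.11382243,  0.69787835, -0.11483962]), 'wrist_force': array([-0.31247189,  0.11901863, -0.38761454]), 'moment': array([ 0.06874274,  0.07054349, -0.03178362]), 'opening': 0.09211321896605237}
scene {'mtx': array([[406.05909957,   0.        , 270.47090496],
       [  0.        , 406.05909957, 206.53929193],
       [  0.        ,   0.        ,   1.        ]]), 'eye': array([ 0.20054219, -0.60627393,  0.76139727]), 'attitude': array([-0.31926211,  0.8879064 , -0.31380721,  0.10591963])}
side {'mtx': array([[424.94325392,   0.        , 287.03393578],
       [  0.        , 424.94325392, 211.83257379],
       [  0.        ,   0.        ,   1.        ]]), 'eye': array([ 0.35767158, -0.88944493,  0.51102726]), 'attitude': array([-0.48542316,  0.86616942, -0.10509675,  0.05540364])}
wrist {'mtx': array([[329.0422364 ,   0.        , 276.02071268],
       [  0.        , 329.0422364 , 212.97742682],
       [  0.        ,   0.        ,   1.        ]]), 'eye': array([0.1308104 , 0.61493865, 0.3851348 ]), 'attitude': array([0.10490679, 0.80532688, 0.57867402, 0.07469643])}
```

View pics/scene0.png

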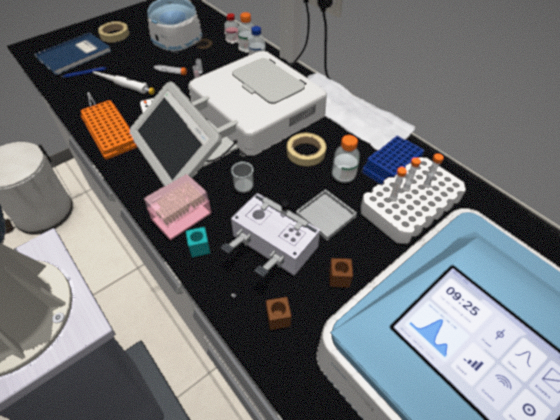

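View pics/side0.png

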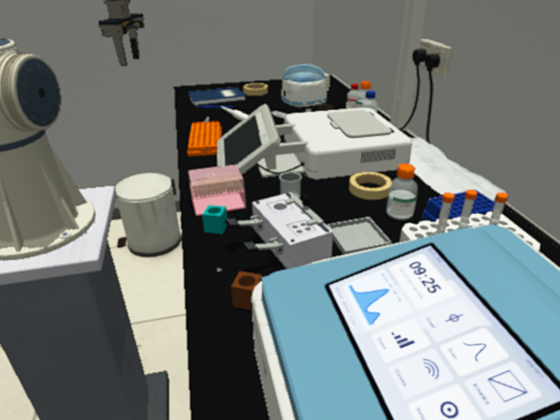

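View pics/wrist0.png

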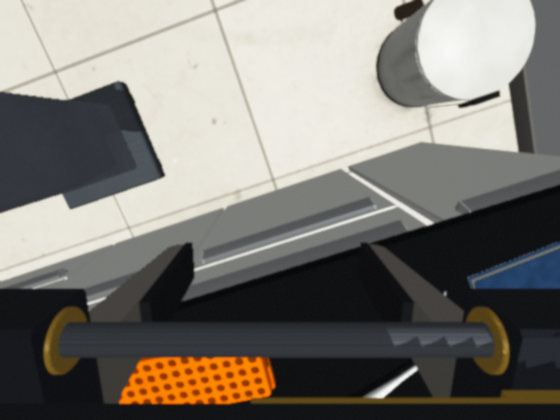

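The scene shows the station near (275,232), tray at (327,213), beaker at (243,176). I'll zoom in.

```bash
cat > h.py <<'E'
import numpy as np,cv2
from scipy.spatial.transform import Rotation as R
from cell import arm
def rot(q): return R.from_quat([q[1],q[2],q[3],q[0]])
def ray(c,u,v):
    d=np.linalg.solve(c['mtx'],[u,v,1.]);return c['eye'],rot(c['attitude']).apply(d)
def plane(c,u,v,z):
    e,d=ray(c,u,v);return e+d*(z-e[2])/d[2]
def proj(c,p):
    q=rot(c['attitude']).inv().apply(np.array(p)-c['eye']);r=c['mtx']@q;return r[:2]/r[2]
def tool(p):
    "world shift target p(TCP) in tool axes mm"
    s=arm.get_state();return rot(s['orientation']).inv().apply(np.array(p)-s['tcp_pos'])*1000
E
python3 - <<'E'
from h import *
i=cv2.imread('pics/scene0.png')[150:300,180:380];cv2.imwrite('pics/z1.png',cv2.resize(i,None,fx=4,fy=4,interpolation=2))
i=cv2.imread('pics/side0.png')[160:280,200:400];cv2.imwrite('pics/z2.png',cv2.resize(i,None,fx=4,fy=4,interpolation=2))
c=arm.get_calibration('scene')
for n,u,v,z in[('stn',275,225,.065),('tray',327,213,.0),('beak',243,185,0)]:print(n,plane(c,u,v,z))
print(proj(c,[0,0,0]))
E
```

```text
stn [ 0.52582975 -0.20172951  0.065     ]
tray [ 0.67487942 -0.21472018  0.        ]
beak [ 0.5729927  -0.01454845  0.        ]
[  8.25108978 314.8088413 ]
```

View pics/z1.png

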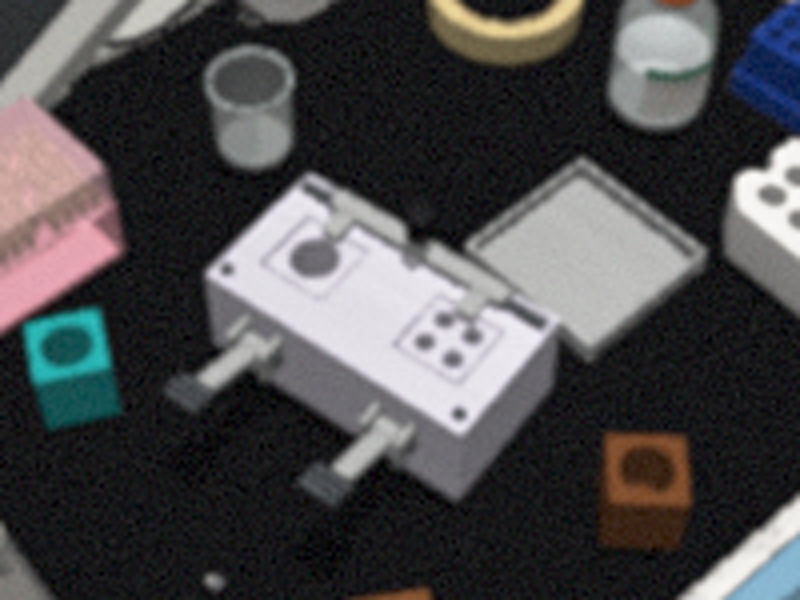

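View pics/z2.png

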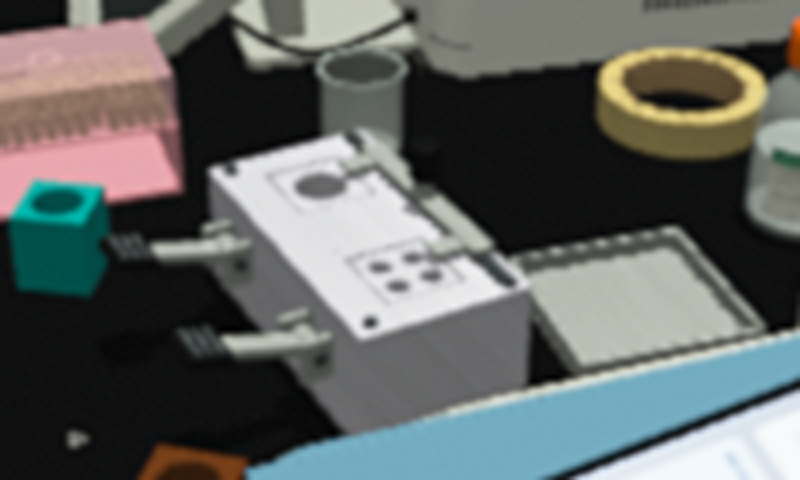

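```bash
python3 - <<'E'
from h import *
def S(n,pts,h):
    c=arm.get_calibration(n)
    for a,(u,v),z in pts: print(n,a,plane(c,*h(u,v),z).round(4))
S('scene',[('FL',(208,275),.065),('BL',(308,173),.065),('FR',(462,435),.065),('BR',(558,322),.065),('1w',(313,257),.064),('4w',(449,340),.064),('knob top',(420,208),.101),('padL',(190,385),.058),('padR',(326,480),.058),('trayW',(465,245),.014),('trayN',(582,158),.014),('trayE',(706,255),.014),('trayS',(590,358),.014),('beaktop',(250,78),.058)],lambda u,v:(180+(u+.5)/4-.5,150+(v+.5)/4-.5))
S('side',[('FL',(210,168),.065),('FR',(362,338),.065),('BR',(528,283),.065),('1w',(320,185),.064),('4w',(405,272),.064),('knob top',(427,145),.101),('padL',(128,244),.058),('padR',(203,342),.058),('beaktop',(362,68),.058),('trayE',(765,325),.014),('trayN',(680,230),.014)],lambda u,v:(200+(u+.5)/4-.5,160+(v+.5)/4-.5))
E
```

```text
scene FL [ 0.4642 -0.1284  0.065 ]
scene BL [ 0.5509 -0.1044  0.065 ]
scene FR [ 0.5045 -0.292   0.065 ]
scene BR [ 0.5895 -0.2711  0.065 ]
scene 1w [ 0.5164 -0.1539  0.064 ]
scene 4w [ 0.5379 -0.2431  0.064 ]
scene knob top [ 0.5638 -0.1876  0.101 ]
scene padL [ 0.418  -0.1767  0.058 ]
scene padR [ 0.4381 -0.266   0.058 ]
scene trayW [ 0.6139 -0.171   0.014 ]
scene trayN [ 0.7145 -0.1647  0.014 ]
scene trayE [ 0.718  -0.2657  0.014 ]
scene trayS [ 0.6149 -0.2759  0.014 ]
scene beaktop [ 0.5737 -0.0163  0.058 ]
side FL [ 0.4655 -0.124   0.065 ]
side FR [ 0.506  -0.2903  0.065 ]
side BR [ 0.592  -0.2667  0.065 ]
side 1w [ 0.5178 -0.1535  0.064 ]
side 4w [ 0.539  -0.2422  0.064 ]
side knob top [ 0.564  -0.1898  0.101 ]
side padL [ 0.4153 -0.176   0.058 ]
side padR [ 0.4378 -0.2663  0.058 ]
side beaktop [ 0.5739 -0.0179  0.058 ]
side trayE [ 0.7219 -0.2604  0.014 ]
side trayN [ 0.716  -0.1666  0.014 ]
```

```bash
cat >> h.py <<'E'
YAW=0.235; C=np.array([.528,-.198])
SX=np.array([np.cos(YAW),np.sin(YAW)]);SY=np.array([-np.sin(YAW),np.cos(YAW)])
def st(x,y,z): return np.r_[C+x*SX+y*SY,z]
def down(yaw):  # tool x down, tool y = jaw axis at world angle yaw+90deg
    y=np.array([-np.sin(yaw),np.cos(yaw),0]);x=np.array([0,0,-1.]);return R.from_matrix(np.c_[x,y,np.cross(x,y)])
def turn(yaw):
    q=rot(arm.get_state()['orientation']);best=None
    out=[]
    for k in(0,np.pi):
        out.append((q.inv()*down(yaw+k)).as_rotvec().round(4))
    return out
def rep():
    s=arm.get_state();print(round(s['time'],2),s['tcp_pos'].round(4),s['wrist_force'].round(1),'op',round(s['opening'],4));print('R',rot(s['orientation']).as_matrix().round(3).tolist(), 'q',s['joints'].round(3))
E
python3 - <<'E'
from h import *
rep();print(tool([.199,.592,.36]),tool(st(0,0,.36)),turn(YAW))
cs,cd=[arm.get_calibration(n) for n in('scene','side')]
def tri(a,b):
    e,d=ray(cs,*a);f,g=ray(cd,*b)
    m=np.c_[d,-g];t=np.linalg.lstsq(m,f-e,rcond=None)[0];return ((e+d*t[0]+f+g*t[1])/2).round(3),np.linalg.norm(e+d*t[0]-f-g*t[1]).round(4)
print('screen corner dev',tri((393,322),(328,288)),tri((453,265),(432,243)))
print('monitor top',tri((168,85),(272,110)), 'mon bl',tri((137,160),(219,165)))
print('tip box top',tri((148,200),(191,178)))
E
```

```text
0.15 [0.1993 0.592  0.2361] [-0.8 -0.   0. ] op 0.092
R [[-0.0, 0.319, 0.948], [-0.001, 0.948, -0.319], [-1.0, -0.001, 0.0]] q [ 1.244  0.353  1.634 -0.     1.155 -0.002]
[-123.94453864   -0.23389438   -0.32356343] [-123.27440114 -643.95243347  563.56205737] [array([-5.598e-01, -3.000e-04,  1.000e-03]), array([2.5818e+00, 1.3000e-03, 4.0000e-04])]
screen corner dev (array([ 0.5  , -0.518,  0.162]), np.float64(0.0069)) (array([ 0.627, -0.521,  0.207]), np.float64(0.0003))
monitor top (array([0.604, 0.372, 0.088]), np.float64(0.0205)) mon bl (array([ 0.423,  0.283, -0.036]), np.float64(0.0146))
tip box top (array([0.348, 0.043, 0.054]), np.float64(0.0044))
```

```bash
python3 - <<'E'
from h import *
print(tool(st(.05,0,.30)))
E
```

```text
[ -63.3009926  -617.34110989  605.9298249 ]
```

servo_tool:
  moves:
    - [30, [-100, 0, 0], [0, 0, 0]]
    - [30, [-100, -60, 50], [-0.1, 0, 0]]
    - [30, [-64, -629, 610], [-0.56, 0, 0]]
    - [30, [-64, -629, 610], [-0.56, 0, 0]]
    - [30, [-64, -629, 610], [-0.56, 0, 0]]
    - [30, [-64, -629, 610], [-0.56, 0, 0]]
    - [30, [-64, -629, 610], [-0.56, 0, 0]]
    - [30, [-64, -629, 610], [-0.56, 0, 0]]
    - [30, [-64, -629, 610], [-0.56, 0, 0]]
    - [30, [-64, -629, 610], [-0.56, 0, 0]]
    - [30, [-64, -629, 610], [-0.56, 0, 0]]
    - [30, [-64, -629, 610], [-0.56, 0, 0]]

```text
time: 1.65
tcp_pos: [0.4913, -0.0225, 0.3068]
orientation: [0.702, -0.083, 0.702, 0.083]
wrist_force: [0.2, 0.9, 0.7]
opening: 0.03
```

```bash
python3 - <<'E'
from h import *
print(tool(st(.06,0,.30)),turn(YAW))
E
```

```text
[   6.78124047 -179.20979437   54.8426001 ] [array([-0.0001,  0.0004, -0.0001]), array([ 3.1415e+00, -1.0000e-04, -7.0000e-04])]
```

servo_tool:
  moves:
    - [30, [0, -179, 55], [0, 0, 0]]
    - [30, [0, -179, 55], [0, 0, 0]]
    - [30, [0, -179, 55], [0, 0, 0]]
    - [30, [0, -179, 55], [0, 0, 0]]
    - [30, [0, -179, 55], [0, 0, 0]]

```text
time: 2.28
tcp_pos: [0.5854, -0.1814, 0.3061]
orientation: [0.702, -0.082, 0.703, 0.083]
wrist_force: [-0.6, 0.6, 0.3]
opening: 0.0299
```

```bash
python3 - <<'E'
from h import *
rep();c=arm.get_calibration('wrist');np.savez('w1.npz',**c)
i=arm.camera('wrist')[:,:,::-1];cv2.imwrite('pics/w1.png',i)
E
```

```text
2.27 [ 0.5854 -0.1814  0.3061] [-0.6  0.6  0.3] op 0.0299
R [[-0.001, -0.232, 0.973], [0.001, 0.973, 0.232], [-1.0, 0.001, -0.001]] q [-0.303  0.279  1.581  0.     1.284 -2.109]
```

View pics/w1.png

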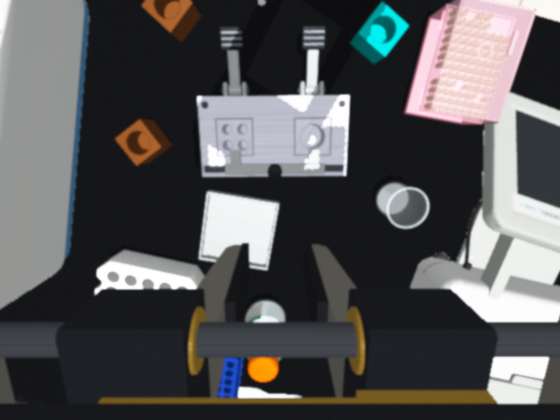

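```bash
python3 - <<'E'
from h import *
i=cv2.imread('pics/w1.png')
cv2.imwrite('pics/z3.png',cv2.resize(i[20:275,190:390],None,fx=3,fy=3,interpolation=2)[:600] if 0 else cv2.resize(i[20:220,190:390],None,fx=3,fy=3,interpolation=2))
cv2.imwrite('pics/z4.png',cv2.resize(i[160:290,180:310],None,fx=4,fy=4,interpolation=2))
E
```

```text
(no output)
```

View pics/z3.png

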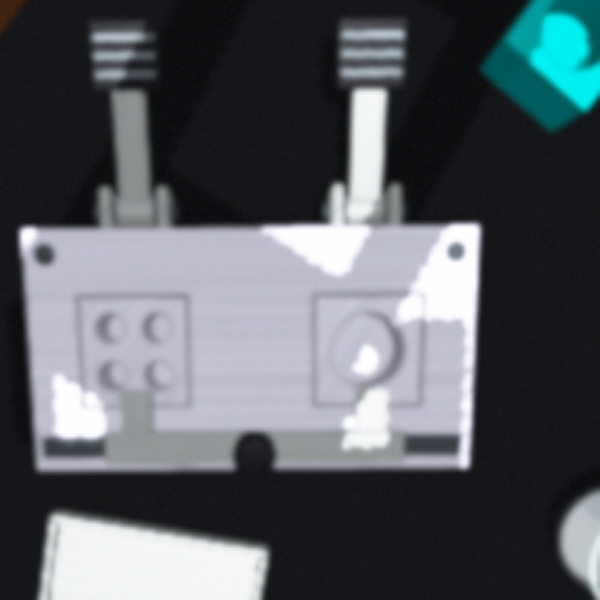

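View pics/z4.png

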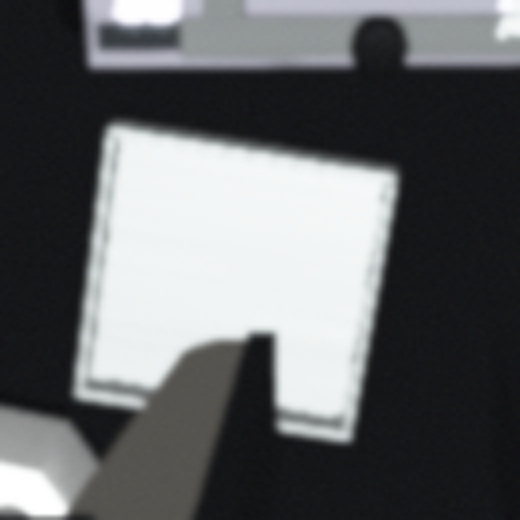

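```bash
python3 - <<'E'
from h import *
c=dict(np.load('w1.npz'))
def P(u,v,z,f=3,o=(190,20)): return plane(c,o[0]+(u+.5)/f-.5,o[1]+(v+.5)/f-.5,z)
k={'FL':(480,225,.065),'FR':(22,228,.065),'BL':(468,468,.065),'BR':(40,470,.065),'4w':(134,350,.065),'1w':(368,349,.065),'knob':(255,452,.101),'padL':(372,55,.058),'padR':(125,56,.058)}
r={}
for n,(u,v,z) in k.items(): r[n]=P(u,v,z);print(n,r[n].round(4),[round(float((r[n][:2]-C)@SX),4),round(float((r[n][:2]-C)@SY),4)])
for a,b in(('FR','FL'),('BR','BL'),('4w','1w'),('padR','padL')):
    d=r[b]-r[a];print('yaw',np.arctan2(-d[0],d[1]),np.linalg.norm(d))
T=[P(u,v,.014,4,(180,160)) for u,v in((110,122),(400,170),(352,442),(75,398))]
print(np.array(T).round(4),np.mean(T,0)); print(np.arctan2(T[2][1]-T[1][1],T[2][0]-T[1][0]))
E
```

```text
FL [ 0.4625 -0.1255  0.065 ] [-0.0469, 0.0858]
FR [ 0.5033 -0.2917  0.065 ] [-0.0459, -0.0854]
BL [ 0.551  -0.1039  0.065 ] [0.0443, 0.0862]
BR [ 0.5913 -0.2691  0.065 ] [0.045, -0.0838]
4w [ 0.5371 -0.2421  0.065 ] [-0.0014, -0.045]
1w [ 0.5158 -0.1545  0.065 ] [-0.0017, 0.0452]
knob [ 0.56   -0.1886  0.101 ] [0.0333, 0.0017]
padL [ 0.4144 -0.1794  0.058 ] [-0.1061, 0.0445]
padR [ 0.4357 -0.2671  0.058 ] [-0.1058, -0.0457]
yaw 0.24079677142596964 0.17116906036684842
yaw 0.2389952667754675 0.1699928582760233
yaw 0.2386201478765918 0.09015171080408856
yaw 0.23847385093111542 0.09020912622965314
[[ 0.6185 -0.2695  0.014 ]
 [ 0.6119 -0.1695  0.014 ]
 [ 0.7144 -0.1627  0.014 ]
 [ 0.7208 -0.2635  0.014 ]] [ 0.66639672 -0.21630296  0.014     ]
0.0667125203521682
```

```bash
sed -i 's/YAW=0.235/YAW=0.239/;s/\.528,-\.198/.5275,-.198/' h.py; python3 - <<'E'
from h import *
print(tool(st(.036,0.0,.106)),turn(YAW)[0])
E
```

```text
[200.45162719  -3.22837096 -24.0846586 ] [-0.0036 -0.0008 -0.0009]
```

servo_tool:
  moves:
    - [40, [50, -3, -24], [-0.004, 0, 0]]
    - [40, [110, -3, -24], [-0.004, 0, 0]]
    - [40, [150, -3, -24], [-0.004, 0, 0]]
    - [40, [175, -3, -24], [-0.004, 0, 0]]
    - [40, [190, -3, -24], [-0.004, 0, 0]]
    - [40, [200, -3, -24], [-0.004, 0, 0]]
    - [40, [200, -3, -24], [-0.004, 0, 0]]

```text
time: 3.2
tcp_pos: [0.5634, -0.1899, 0.1069]
orientation: [0.702, -0.084, 0.702, 0.085]
wrist_force: [0.5, -0.2, 0.0]
opening: 0.0398
```

```bash
python3 - <<'E'
from h import *
rep();cv2.imwrite('pics/w2.png',arm.camera('wrist')[:,:,::-1])
i=arm.camera('side')[:,:,::-1];cv2.imwrite('pics/s2.png',cv2.resize(i[140:280,200:400],None,fx=4,fy=4,interpolation=2))
print(tool(st(.036,0.040,.106)))
E
```

```text
3.2 [ 0.5634 -0.1899  0.1069] [ 0.5 -0.2  0. ] op 0.0398
R [[0.0, -0.237, 0.971], [0.0, 0.971, 0.237], [-1.0, 0.0, 0.0]] q [-0.328  0.456  1.804  0.     0.881 -2.138]
[ 1.61462722 41.14043315 -1.20199598]
```

View pics/w2.png

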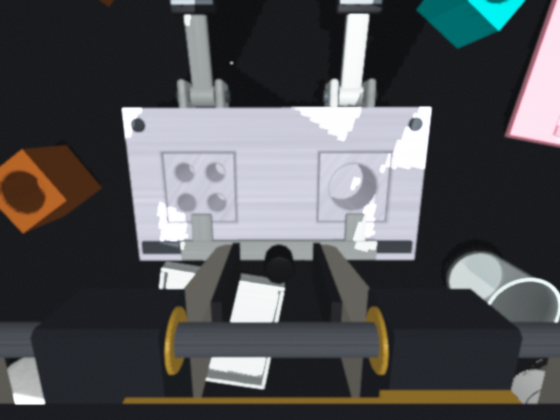

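View pics/s2.png

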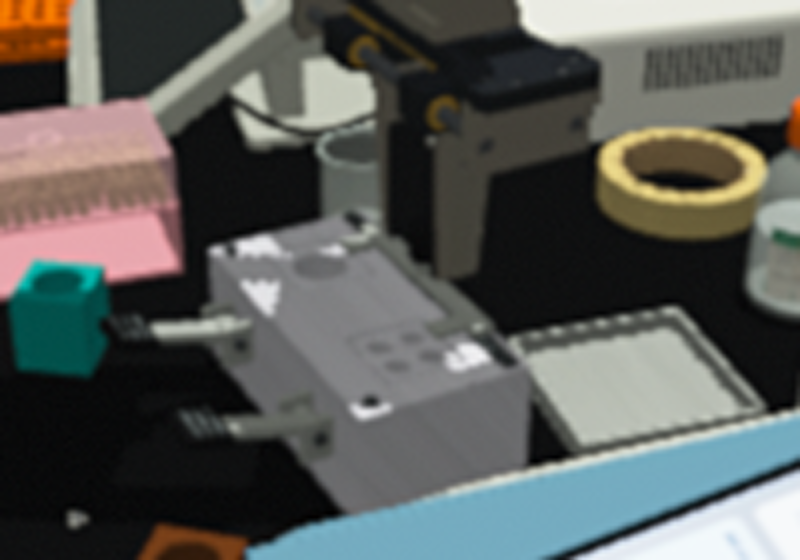

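servo_tool:
  moves:
    - [20, [1, 0, -1], [0, 0, 0]]
    - [20, [1, 0, -1], [0, 0, 0]]
    - [20, [1, 8, -1], [0, 0, 0]]
    - [20, [1, 16, -1], [0, 0, 0]]
    - [20, [1, 24, -1], [0, 0, 0]]
    - [20, [1, 32, -1], [0, 0, 0]]
    - [20, [1, 38, -1], [0, 0, 0]]
    - [20, [1, 42, -1], [0, 0, 0]]
    - [20, [1, 42, -1], [0, 0, 0]]

```text
time: 4.42
tcp_pos: [0.5521, -0.1491, 0.1056]
orientation: [0.702, -0.084, 0.702, 0.085]
wrist_force: [0.3, -0.5, -0.8]
opening: 0.0198
```

```bash
python3 - <<'E'
from h import *
rep();print(((arm.get_state()['tcp_pos'][:2]-C)@SY).round(4));cv2.imwrite('pics/w3.png',arm.camera('wrist')[:,:,::-1])
E
```

```text
4.42 [ 0.5521 -0.1491  0.1056] [ 0.3 -0.5 -0.8] op 0.0198
R [[-0.001, -0.237, 0.971], [0.001, 0.971, 0.237], [-1.0, 0.001, -0.001]] q [-0.267  0.429  1.854  0.     0.859 -2.077]
0.0417
```

View pics/w3.png

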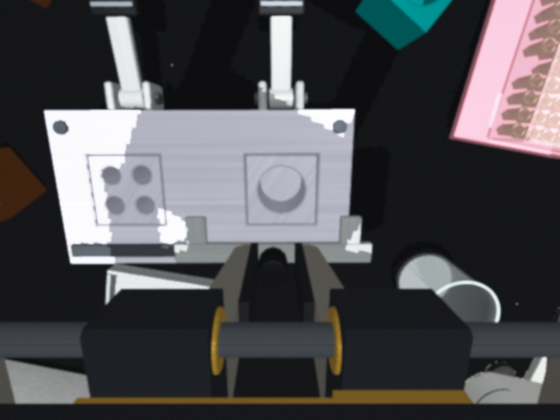

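servo_tool:
  moves:
    - [20, [0, 1, 0], [0, 0, 0]]
    - [20, [0, 2, 0], [0, 0, 0]]
    - [20, [0, 2, 0], [0, 0, 0]]

```text
time: 4.85
tcp_pos: [0.5519, -0.1488, 0.1055]
orientation: [0.702, -0.085, 0.702, 0.084]
wrist_force: [1.4, -6.9, -2.6]
opening: 0.0198
```

servo_tool:
  moves:
    - [20, [0, 1, 0], [0, 0, 0]]
    - [20, [0, 1, 0], [0, 0, 0]]

```text
time: 5.1
tcp_pos: [0.5519, -0.1486, 0.1056]
orientation: [0.702, -0.086, 0.702, 0.084]
wrist_force: [1.4, -11.3, -3.9]
opening: 0.0204
```

```bash
python3 - <<'E'
from h import *
print(tool(st(-.108,-.045,.094)))
E
```

```text
[  11.82290179  -87.06195696 -143.45213314]
```

servo_tool:
  moves:
    - [26, [0, -4, 0], [0, 0, 0]]
    - [30, [-50, -5, 0], [0, 0, 0]]
    - [10, [-60, -30, -20], [0, 0, 0]]
    - [0, [-60, -60, -70], [0, 0, 0]]
    - [0, [-60, -89, -120], [0, 0, 0]]
    - [0, [-60, -89, -143], [0, 0, 0]]
    - [0, [-20, -89, -143], [0, 0, 0]]
    - [0, [10, -89, -143], [0, 0, 0]]
    - [0, [10, -89, -143], [0, 0, 0]]
    - [0, [10, -89, -143], [0, 0, 0]]

```text
time: 6.35
tcp_pos: [0.4345, -0.2669, 0.0966]
orientation: [0.702, -0.085, 0.702, 0.084]
wrist_force: [-0.7, -1.2, 0.3]
opening: 0.0002
```

```bash
python3 - <<'E'
from h import *
rep();cv2.imwrite('pics/w4.png',arm.camera('wrist')[:,:,::-1])
i=arm.camera('side')[:,:,::-1];cv2.imwrite('pics/s4.png',cv2.resize(i[140:280,200:400],None,fx=4,fy=4,interpolation=2))
print(tool(st(-.108,-.045,.055)))
E
```

```text
6.35 [ 0.4345 -0.2669  0.0966] [-0.7 -1.2  0.3] op 0.0002
R [[0.001, -0.237, 0.971], [-0.0, 0.971, 0.237], [-1.0, -0.0, 0.001]] q [-0.554  0.363  1.994  0.     0.784 -2.364]
[42.02404192  0.44820691 -1.62486489]
```

View pics/w4.png

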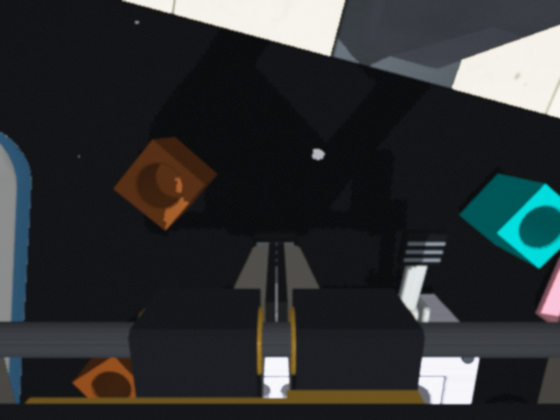

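View pics/s4.png

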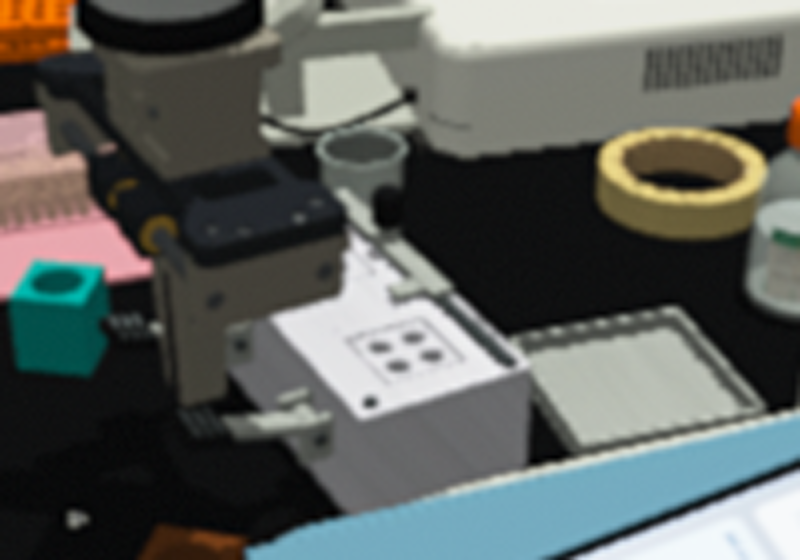

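servo_tool:
  moves:
    - [0, [12, 0, -1], [0, 0, 0]]
    - [0, [18, 0, -1], [0, 0, 0]]
    - [0, [24, 0, -1], [0, 0, 0]]
    - [0, [30, 0, -1], [0, 0, 0]]
    - [0, [36, 0, -1], [0, 0, 0]]
    - [0, [40, 0, -1], [0, 0, 0]]
    - [0, [42, 0, -1], [0, 0, 0]]
    - [0, [43, 0, -1], [0, 0, 0]]
    - [0, [43, 0, -1], [0, 0, 0]]

```text
time: 7.58
tcp_pos: [0.4329, -0.2676, 0.0539]
orientation: [0.702, -0.085, 0.702, 0.084]
wrist_force: [-5.7, 1.7, 23.1]
opening: 0.0005
```

servo_tool:
  moves:
    - [0, [1, 0, 0], [0, 0, 0]]
    - [0, [2, 0, 0], [0, 0, 0]]
    - [0, [2, 0, 0], [0, 0, 0]]

```text
time: 7.95
tcp_pos: [0.433, -0.2677, 0.0532]
orientation: [0.702, -0.085, 0.702, 0.084]
wrist_force: [-10.0, 4.2, 41.4]
opening: 0.0003
```

servo_tool:
  moves:
    - [0, [-50, 0, 0], [0, 0, 0]]
    - [10, [-110, 0, 0], [0, 0, 0]]
    - [58, [-130, 0, 50], [0, 0, 0]]
    - [58, [-130, 0, 110], [0, 0, 0]]
    - [58, [-130, 0, 148], [0, 0, 0]]
    - [58, [-130, 0, 148], [0, 0, 0]]
    - [58, [-130, 0, 148], [0, 0, 0]]

```text
time: 8.82
tcp_pos: [0.5756, -0.2321, 0.1799]
orientation: [0.701, -0.084, 0.703, 0.085]
wrist_force: [-0.9, -0.2, 0.5]
opening: 0.057
```

```bash
python3 - <<'E'
from h import *
rep();c=arm.get_calibration('wrist');np.savez('w5.npz',**c);i=arm.camera('wrist')[:,:,::-1];cv2.imwrite('pics/w5.png',i)
i=arm.camera('side')[:,:,::-1];cv2.imwrite('pics/s5.png',cv2.resize(i[140:280,200:400],None,fx=4,fy=4,interpolation=2))
print(tool(st(-.001,-.045,.089)))
E
```

```text
8.82 [ 0.5756 -0.2321  0.1799] [-0.9 -0.2  0.5] op 0.057
R [[-0.002, -0.237, 0.971], [0.001, 0.971, 0.237], [-1.0, 0.001, -0.002]] q [-0.386  0.404  1.693 -0.     1.046 -2.196]
[ 91.43429999  -0.26219539 -39.23268849]
```

View pics/w5.png

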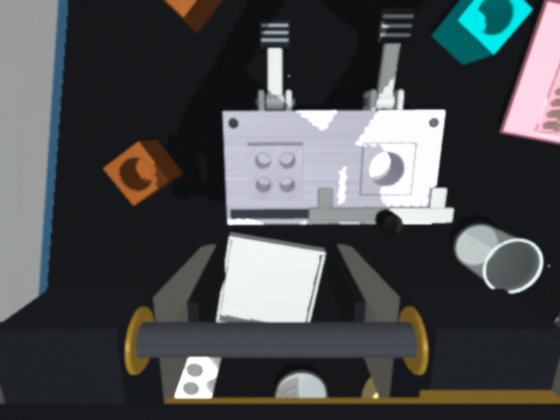

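View pics/s5.png

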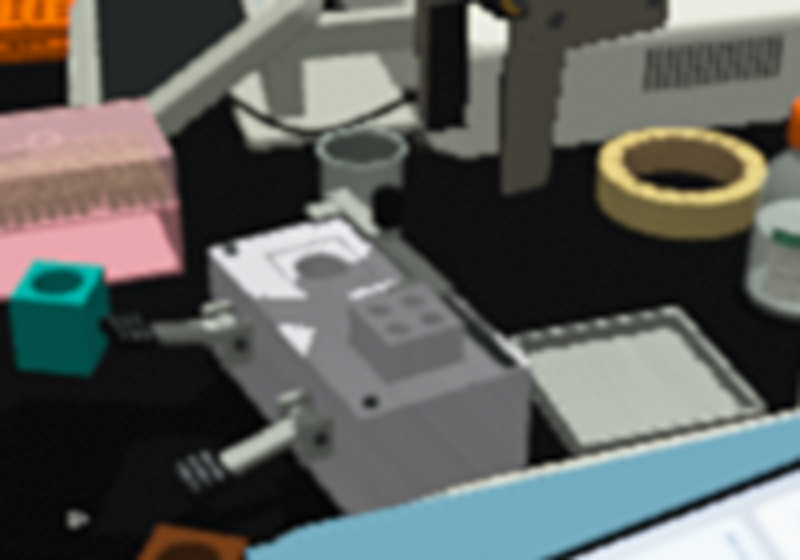

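```bash
python3 - <<'E'
from h import *
c=dict(np.load('w5.npz'))
p=plane(c,275.5,172,.085);print(p,(p[:2]-C)@SX,(p[:2]-C)@SY)
i=cv2.imread('pics/w5.png');cv2.imwrite('pics/z5.png',cv2.resize(i[130:230,220:360],None,fx=5,fy=5,interpolation=2))
E
```

```text
[ 0.53730345 -0.24159199  0.085     ] -0.0007947893333298588 -0.044673674438589814
```

View pics/z5.png

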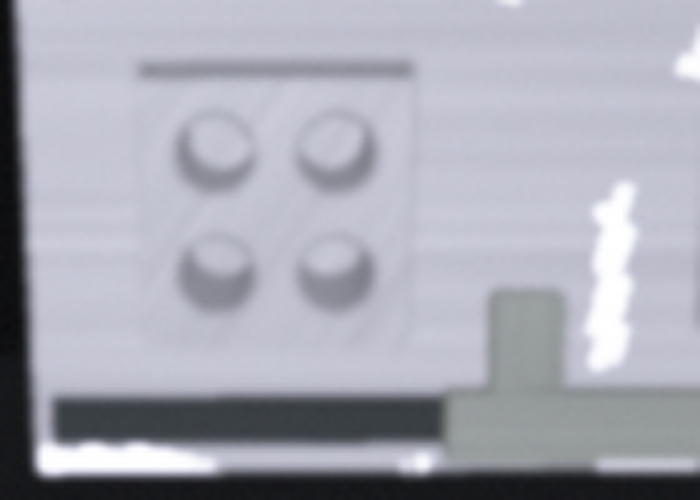

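servo_tool:
  moves:
    - [58, [0, 0, -42], [0, 0, 0]]
    - [58, [30, 0, -42], [0, 0, 0]]
    - [58, [60, 0, -42], [0, 0, 0]]
    - [58, [80, 0, -42], [0, 0, 0]]
    - [58, [90, 0, -42], [0, 0, 0]]
    - [58, [90, 0, -42], [0, 0, 0]]

```text
time: 9.68
tcp_pos: [0.5352, -0.2423, 0.0905]
orientation: [0.702, -0.084, 0.702, 0.084]
wrist_force: [-0.7, 0.1, -0.1]
opening: 0.0585
```

```bash
python3 - <<'E'
from h import *
rep();p=arm.get_state()['tcp_pos'][:2]-C;print(p@SX,p@SY)
i=arm.camera('wrist')[:,:,::-1];cv2.imwrite('pics/w6.png',i)
i=arm.camera('side')[:,:,::-1];cv2.imwrite('pics/s6.png',cv2.resize(i[140:280,200:400],None,fx=4,fy=4,interpolation=2))
E
```

```text
9.68 [ 0.5352 -0.2423  0.0905] [-0.7  0.1 -0.1] op 0.0585
R [[-0.001, -0.236, 0.972], [0.0, 0.972, 0.236], [-1.0, 0.001, -0.001]] q [-0.428  0.471  1.828 -0.     0.844 -2.237]
-0.002991802570429725 -0.0448890334335329
```

View pics/s6.png

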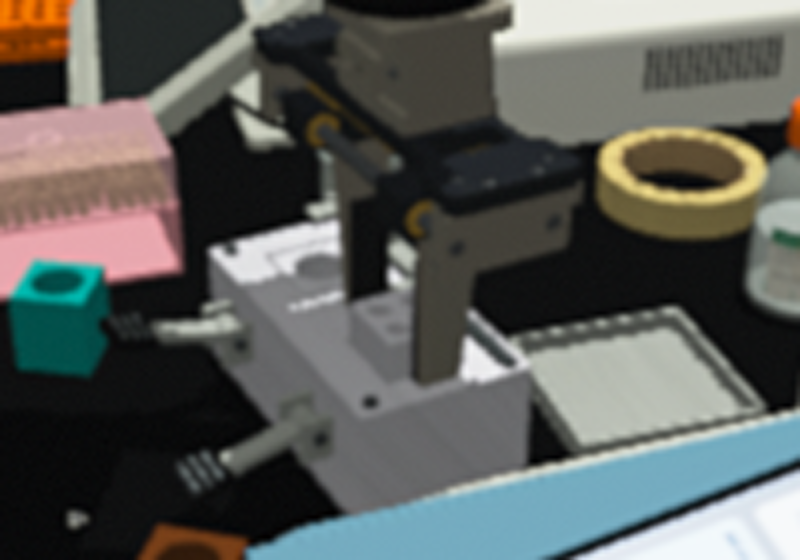

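View pics/w6.png

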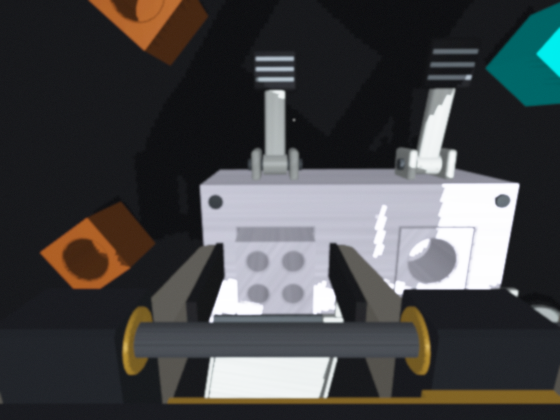

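servo_tool:
  moves:
    - [38, [0, 0, 0], [0, 0, 0]]
    - [36, [0, 0, 0], [0, 0, 0]]
    - [36, [0, 0, 0], [0, 0, 0]]
    - [36, [0, 0, 0], [0, 0, 0]]
    - [36, [-3, 0, 0], [0, 0, 0]]
    - [36, [-8, 0, 0], [0, 0, 0]]
    - [36, [-16, 0, 0], [0, 0, 0]]
    - [36, [-26, 0, 0], [0, 0, 0]]
    - [36, [-40, 0, 0], [0, 0, 0]]
    - [36, [-60, 0, 0], [0, 0, 0]]
    - [36, [-80, 0, 0], [0, 0, 0]]
    - [36, [-80, 0, 0], [0, 0, 0]]

```text
time: 11.28
tcp_pos: [0.537, -0.2427, 0.1729]
orientation: [0.703, -0.085, 0.701, 0.084]
wrist_force: [0.6, 0.3, -1.6]
opening: 0.04
```

```bash
python3 - <<'E'
from h import *
rep();p=arm.get_state()['tcp_pos'][:2]-C;print(p@SX,p@SY)
i=arm.camera('side')[:,:,::-1];cv2.imwrite('pics/s7.png',cv2.resize(i[140:280,200:400],None,fx=4,fy=4,interpolation=2))
print(tool([.664,-.217,.172]))
E
```

```text
11.28 [ 0.537  -0.2427  0.1729] [ 0.6  0.3 -1.6] op 0.04
R [[0.003, -0.237, 0.972], [-0.002, 0.972, 0.237], [-1.0, -0.002, 0.003]] q [-0.427  0.364  1.773 -0.     1.001 -2.237]
-0.0013244400932037675 -0.045701404270687786
[-9.08510222e-02 -5.56474792e+00  1.30055031e+02]
```

View pics/s7.png

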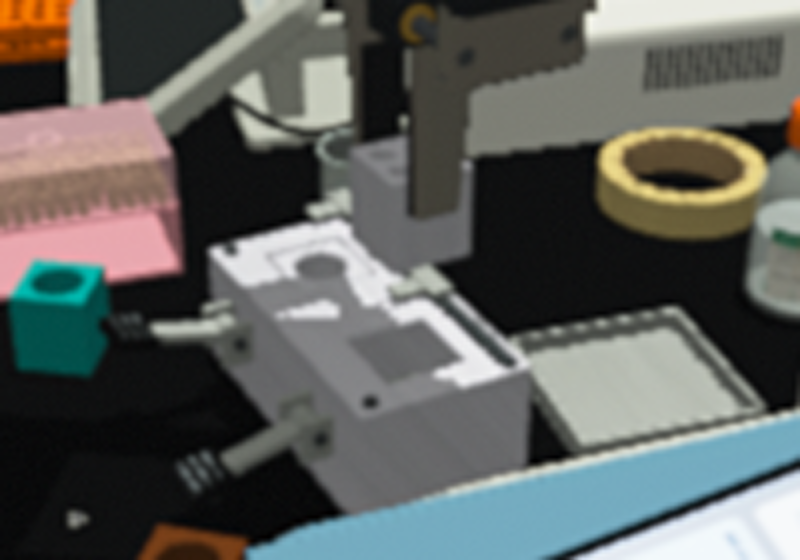

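servo_tool:
  moves:
    - [36, [0, -5, 30], [0, 0, 0]]
    - [36, [0, -5, 70], [0, 0, 0]]
    - [36, [0, -5, 110], [0, 0, 0]]
    - [36, [0, -5, 130], [0, 0, 0]]
    - [36, [30, -5, 130], [0, 0, 0]]
    - [36, [60, -5, 130], [0, 0, 0]]
    - [36, [85, -5, 130], [0, 0, 0]]
    - [36, [100, -5, 130], [0, 0, 0]]
    - [36, [108, -5, 130], [0, 0, 0]]
    - [36, [110, -5, 130], [0, 0, 0]]
    - [36, [110, -5, 130], [0, 0, 0]]

```text
time: 12.7
tcp_pos: [0.6638, -0.2164, 0.0615]
orientation: [0.702, -0.085, 0.702, 0.084]
wrist_force: [1.4, -0.7, -1.2]
opening: 0.0397
```

```bash
python3 - <<'E'
from h import *
rep()
i=arm.camera('side')[:,:,::-1];cv2.imwrite('pics/s8.png',cv2.resize(i[140:280,230:430],None,fx=4,fy=4,interpolation=2))
i=arm.camera('scene')[:,:,::-1];cv2.imwrite('pics/c8.png',cv2.resize(i[130:280,200:400],None,fx=4,fy=4,interpolation=2))
E
```

```text
12.7 [ 0.6638 -0.2164  0.0615] [ 1.4 -0.7 -1.2] op 0.0397
R [[0.001, -0.237, 0.972], [-0.0, 0.972, 0.237], [-1.0, -0.001, 0.001]] q [-0.317  0.647  1.582 -0.     0.912 -2.127]
```

View pics/s8.png

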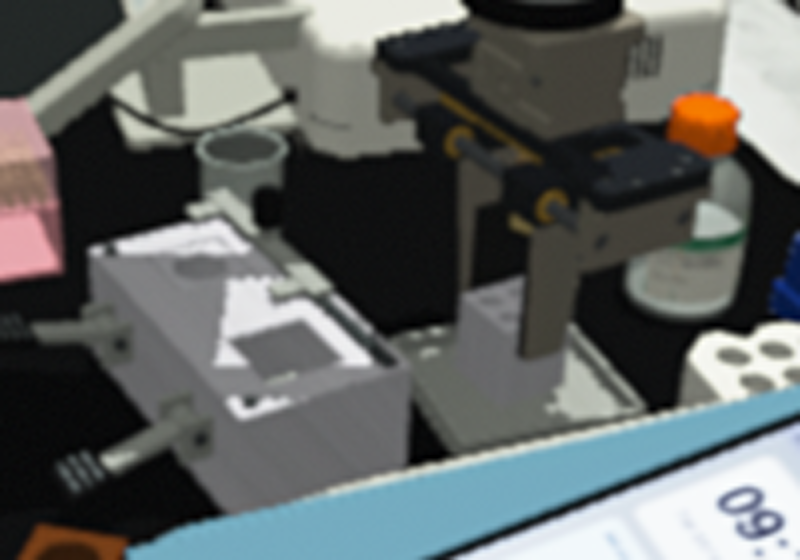

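View pics/c8.png

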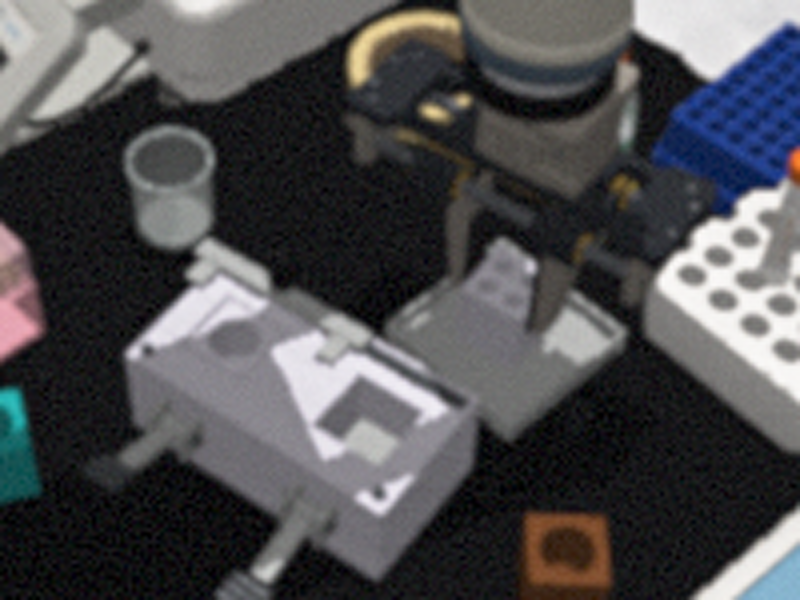

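servo_tool:
  moves:
    - [36, [3, 0, 0], [0, 0, 0]]
    - [36, [5, 0, 0], [0, 0, 0]]
    - [36, [6, 0, 0], [0, 0, 0]]
    - [36, [7, 0, 0], [0, 0, 0]]
    - [36, [7, 0, 0], [0, 0, 0]]

```text
time: 13.42
tcp_pos: [0.6633, -0.2163, 0.0544]
orientation: [0.702, -0.084, 0.702, 0.084]
wrist_force: [-3.1, 1.1, 5.5]
opening: 0.0395
```

servo_tool:
  moves:
    - [36, [1, 0, 0], [0, 0, 0]]
    - [36, [1, 0, 0], [0, 0, 0]]

```text
time: 13.68
tcp_pos: [0.6634, -0.2163, 0.0544]
orientation: [0.702, -0.084, 0.702, 0.084]
wrist_force: [-5.3, 1.1, 13.7]
opening: 0.0397
```

servo_tool:
  moves:
    - [36, [-1, 0, 0], [0, 0, 0]]
    - [44, [-1, 0, 0], [0, 0, 0]]
    - [56, [-1, 0, 0], [0, 0, 0]]
    - [56, [-1, 0, 0], [0, 0, 0]]
    - [56, [-6, 0, 0], [0, 0, 0]]
    - [56, [-20, 0, 0], [0, 0, 0]]
    - [56, [-50, 0, 0], [0, 0, 0]]
    - [56, [-100, 0, 0], [0, 0, 0]]
    - [56, [-100, 0, 0], [0, 0, 0]]

```text
time: 14.8
tcp_pos: [0.6663, -0.2172, 0.1585]
orientation: [0.705, -0.086, 0.699, 0.083]
wrist_force: [0.1, -1.0, -0.7]
opening: 0.0558
```

```bash
python3 - <<'E'
from h import *
rep()
i=arm.camera('side')[:,:,::-1];cv2.imwrite('pics/s9.png',cv2.resize(i[140:280,230:430],None,fx=4,fy=4,interpolation=2))
i=arm.camera('scene')[:,:,::-1];cv2.imwrite('pics/c9.png',cv2.resize(i[130:280,200:400],None,fx=4,fy=4,interpolation=2))
print(tool(st(.036,0.042,.155)),tool(st(.036,0.042,.106)))
E
```

```text
14.8 [ 0.6663 -0.2172  0.1585] [ 0.1 -1.  -0.7] op 0.0558
R [[0.008, -0.237, 0.971], [-0.003, 0.972, 0.237], [-1.0, -0.005, 0.007]] q [-0.317  0.537  1.529 -0.     1.067 -2.127]
[ -1.26026156  92.07352216 -91.94208889] [ 47.73966257  92.11948407 -92.0150431 ]
```

View pics/s9.png

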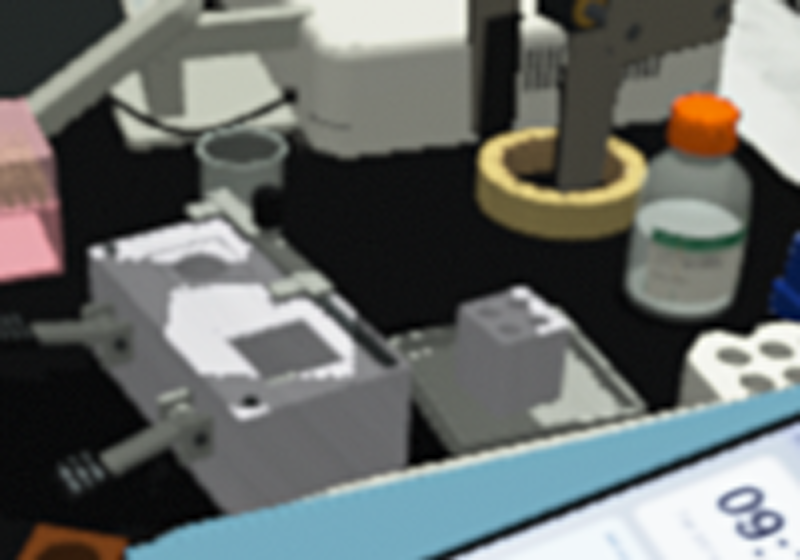

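View pics/c9.png

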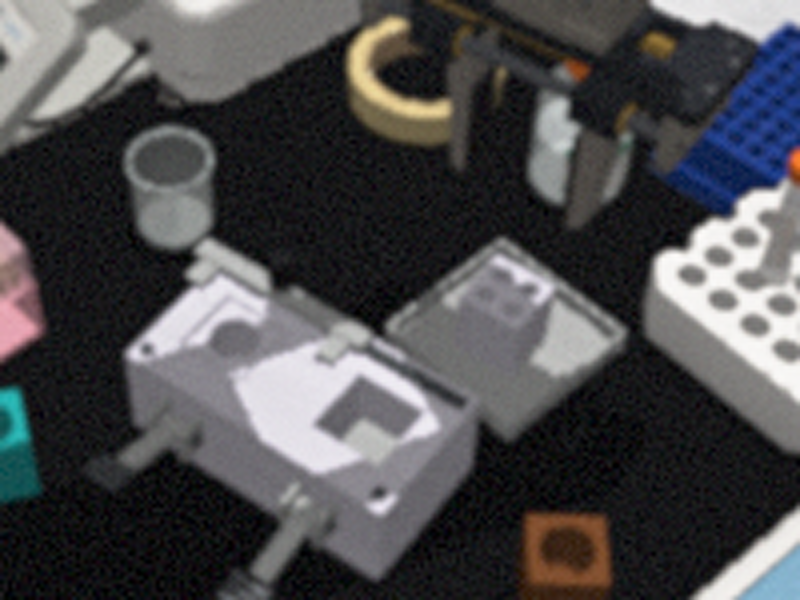

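servo_tool:
  moves:
    - [44, [-10, 30, -30], [0, 0, 0]]
    - [44, [-10, 65, -65], [0, 0, 0]]
    - [44, [-5, 90, -92], [0, 0, 0]]
    - [44, [0, 90, -92], [0, 0, 0]]
    - [44, [0, 90, -92], [0, 0, 0]]
    - [44, [0, 90, -92], [0, 0, 0]]

```text
time: 15.65
tcp_pos: [0.5536, -0.1511, 0.1525]
orientation: [0.702, -0.084, 0.702, 0.084]
wrist_force: [-0.4, 1.3, 0.8]
opening: 0.0443
```

```bash
python3 - <<'E'
from h import *
rep();print(turn(YAW)[0])
print(tool(st(.036,0.04,.106)))
i=arm.camera('wrist')[:,:,::-1];cv2.imwrite('pics/w10.png',i)
E
```

```text
15.65 [ 0.5536 -0.1511  0.1525] [-0.4  1.3  0.8] op 0.0443
R [[0.0, -0.237, 0.972], [-0.0, 0.972, 0.237], [-1.0, -0.0, 0.0]] q [-0.269  0.369  1.82  -0.     0.953 -2.079]
[-0.      0.0001  0.0001]
[46.50645116  0.6210287  -0.4258187 ]
```

View pics/w10.png

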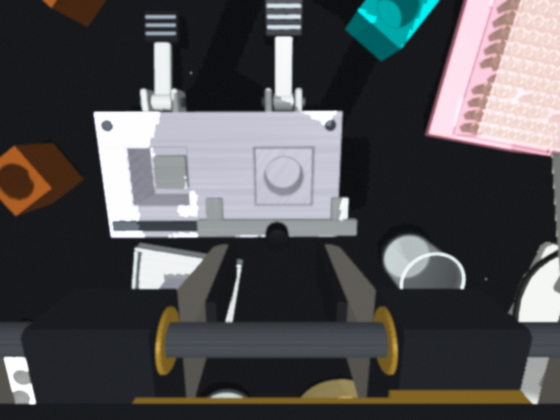

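servo_tool:
  moves:
    - [44, [20, 0, 0], [0, 0, 0]]
    - [44, [38, 0, 0], [0, 0, 0]]
    - [44, [46, 0, 0], [0, 0, 0]]
    - [20, [46, 0, 0], [0, 0, 0]]
    - [20, [46, 0, 0], [0, 0, 0]]
    - [20, [46, -6, 0], [0, 0, 0]]
    - [20, [46, -14, 0], [0, 0, 0]]
    - [20, [46, -22, 0], [0, 0, 0]]
    - [20, [46, -30, 0], [0, 0, 0]]
    - [20, [46, -36, 0], [0, 0, 0]]
    - [20, [46, -40, 0], [0, 0, 0]]
    - [20, [46, -42, 0], [0, 0, 0]]

```text
time: 17.2
tcp_pos: [0.5627, -0.1917, 0.1067]
orientation: [0.702, -0.084, 0.702, 0.084]
wrist_force: [0.4, 2.3, 1.8]
opening: 0.0203
```

servo_tool:
  moves:
    - [20, [0, -1, 0], [0, 0, 0]]
    - [20, [0, -2, 0], [0, 0, 0]]
    - [20, [0, -2, 0], [0, 0, 0]]

```text
time: 17.58
tcp_pos: [0.5628, -0.1922, 0.1067]
orientation: [0.702, -0.084, 0.702, 0.085]
wrist_force: [-0.4, 7.1, 2.8]
opening: 0.0199
```

servo_tool:
  moves:
    - [20, [0, -1, 0], [0, 0, 0]]
    - [20, [0, -1, 0], [0, 0, 0]]

```text
time: 17.82
tcp_pos: [0.5628, -0.1923, 0.1067]
orientation: [0.702, -0.083, 0.702, 0.085]
wrist_force: [-0.2, 11.9, 4.9]
opening: 0.0201
```

```bash
python3 - <<'E'
from h import *
p=arm.get_state()['tcp_pos'][:2]-C;print(p@SX,p@SY)
E
```

```text
0.035626702122647826 -0.0027959582054544784
```

servo_tool:
  moves:
    - [24, [0, 5, 0], [0, 0, 0]]
    - [36, [0, 5, 0], [0, 0, 0]]
    - [36, [-30, 5, 0], [0, 0, 0]]
    - [36, [-90, 5, 0], [0, 0, 0]]
    - [36, [-150, 5, 20], [0, 0, 0]]
    - [36, [-180, 0, 20], [0, 0, 0]]
    - [36, [-180, 0, 20], [0, 0, 0]]
    - [36, [-180, 0, 20], [0, 0, 0]]

```text
time: 18.82
tcp_pos: [0.582, -0.1896, 0.2856]
orientation: [0.702, -0.084, 0.703, 0.084]
wrist_force: [0.2, -0.2, -0.1]
opening: 0.036
```

```bash
python3 - <<'E'
from h import *
rep()
c=arm.get_calibration('wrist');np.savez('w11.npz',**c)
i=arm.camera('wrist')[:,:,::-1];cv2.imwrite('pics/w11.png',i)
i=arm.camera('scene')[:,:,::-1];cv2.imwrite('pics/c11.png',cv2.resize(i[130:280,200:400],None,fx=4,fy=4,interpolation=2))
E
```

```text
18.82 [ 0.582  -0.1896  0.2856] [ 0.2 -0.2 -0.1] op 0.036
R [[-0.002, -0.237, 0.972], [0.0, 0.972, 0.237], [-1.0, 0.001, -0.001]] q [-0.317  0.292  1.607 -0.     1.243 -2.127]
```

View pics/w11.png

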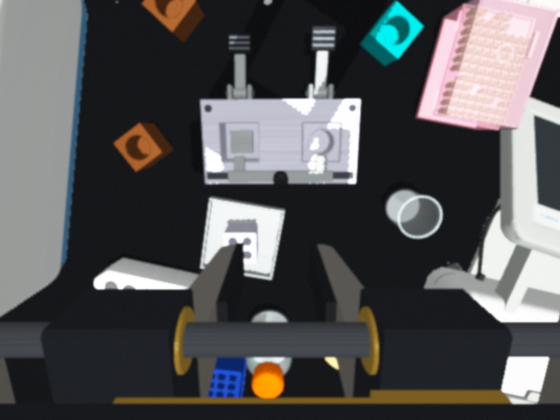

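View pics/c11.png

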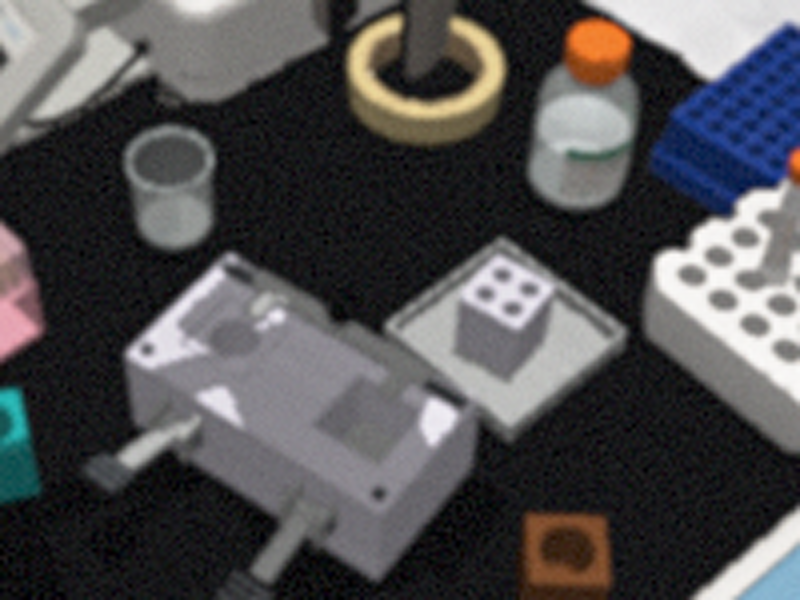

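```bash
python3 - <<'E'
from h import *
c=dict(np.load('w11.npz'));p=plane(c,280.5,178,.101)[:2]-C;print('knob',p@SX,p@SY)
c=arm.get_calibration('scene');print('beaker top',plane(c,200+170/4,130+158/4,.058))
arm.close_job()
E
```

```text
knob 0.033676419511279726 4.5604863883442624e-05
beaker top [ 0.57370183 -0.01787266  0.058     ]
the job is handed in; nothing more can be done
```

I finished the job and handed it in at about 19 s of the 58 s limit. The four-well insert stands upright in the tray and the keeper bar is back home.

**What I did:**
- I slid the keeper bar open until it hit its stop, where the force rose to about 11 N with no further travel.
- The four-well insert was in the right pocket, so I pressed the right lever to its stop. The force there reached 41 N, through the fingertips only. The camera then showed the insert risen.
- I gripped the insert across its y faces, lifted it out and lowered it until it touched the tray floor (about 5 N, then about 14 N after a further 1 mm). Only then did I open the fingers.
- I slid the keeper bar back to its home stop, where the force rose to about 12 N.

**Last checks:**
- **Keeper:** the knob measured 0.0 mm from home along the bar's travel. The wrist view put it 2.3 mm short across the bar, the same bias as before I moved anything.
- **Insert:** it stands upright on the tray floor with its four wells up.
- **One-well insert:** it is still seated in the left pocket.
- **Beaker:** it measured the same as at the start, within about 2 mm.
- **Robot:** it was clear of everything, with wrist force near zero.

No check failed.

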